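# Close up the row of books in the desk rack

## Task

Tidy the row of books in the desk rack: push the two books that stick out back until they are fully home against the back rail, in line with the other three, and slide the rack's movable end panel along until it rests against the row, so that the five books stand upright and closed up between the two ends. Only push: do not lift or knock over any book, and leave the other things on the desk where they are.

Things in the scene. Friction and masses are not known exactly. Their poses are not given: they have to be found in the camera images.
- rack: Wooden desk book rack, fixed. Origin: centre of its underside; x = depth, from the books' spines to the back rail, y = along the row. Base board 150 (x) x 300 (y) x 15 mm high, books stand on it. Back rail along the rear: front face at x = +63 mm, top at z = 85 mm. Fixed end panel at the +y end, inner face at y = +125 mm, 14 mm thick, 124 mm deep, 160 mm high; the sliding one is at the -y end.
- slide_end (a joint): Sliding end panel of the rack, same shape as the fixed one, with a foot 32 mm long, reaching 27 mm high, on its outer side; captive on runners. Value in m: 0 = fully open, grows as it moves to rack +y, to the books (max 0.085). Inner face at rack y = -0.100 + value. Stays where left; 2 N moves it, 5 to 12 N more shifts the whole row. All five books touching between the ends: value 0.075.
- slide_back (a point): On the outer (rack -y) face of the sliding end panel: the face to push. At mid-depth, 120 mm above the desk. The panel is 14 mm thick and 160 mm high.
- slide_face (a point): On the inner (rack +y) face of the sliding end panel, which comes to rest against the end book. At mid-depth, 100 mm above the desk.
- volume_a: One of five equal bound books, 120 deep (x) x 30 thick (y) x 165 mm high, 0.3 to 0.55 kg, loose, side by side in the rack in any order, 0.5 mm apart. Origin: centre of its underside; spine at x = -60 mm, facing rack -x. Home against the rail, its origin is at rack x = +3 mm. Two stick out 25 to 50 mm to rack -x. Slides (friction about 0.35); may tip back if pushed near its top.
- volume_b: One of five equal bound books, 120 deep (x) x 30 thick (y) x 165 mm high, 0.3 to 0.55 kg, loose, side by side in the rack in any order, 0.5 mm apart. Origin: centre of its underside; spine at x = -60 mm, facing rack -x. Home against the rail, its origin is at rack x = +3 mm. Two stick out 25 to 50 mm to rack -x. Slides (friction about 0.35); may tip back if pushed near its top.
- volume_c: One of five equal bound books, 120 deep (x) x 30 thick (y) x 165 mm high, 0.3 to 0.55 kg, loose, side by side in the rack in any order, 0.5 mm apart. Origin: centre of its underside; spine at x = -60 mm, facing rack -x. Home against the rail, its origin is at rack x = +3 mm. Two stick out 25 to 50 mm to rack -x. Slides (friction about 0.35); may tip back if pushed near its top.
- volume_d: One of five equal bound books, 120 deep (x) x 30 thick (y) x 165 mm high, 0.3 to 0.55 kg, loose, side by side in the rack in any order, 0.5 mm apart. Origin: centre of its underside; spine at x = -60 mm, facing rack -x. Home against the rail, its origin is at rack x = +3 mm. Two stick out 25 to 50 mm to rack -x. Slides (friction about 0.35); may tip back if pushed near its top.
- volume_e: One of five equal bound books, 120 deep (x) x 30 thick (y) x 165 mm high, 0.3 to 0.55 kg, loose, side by side in the rack in any order, 0.5 mm apart. Origin: centre of its underside; spine at x = -60 mm, facing rack -x. Home against the rail, its origin is at rack x = +3 mm. Two stick out 25 to 50 mm to rack -x. Slides (friction about 0.35); may tip back if pushed near its top.
- pencil_pot: Steel pencil pot with pencils, 76 mm across, 100 mm high (pencils to 160 mm), beyond the fixed end of the rack. Bystander, loose; origin at the centre of its underside.
- mug: White mug, 80 mm across, 95 mm high, about 250 mm from the rack's middle on the sliding end's side. Bystander, loose; origin at the centre of its underside.
- calculator: Desk calculator, 80 x 120 x 13 mm, lying in front of the rack. Bystander, loose; origin at the centre of its underside.
- stapler: Stapler, 145 mm long, 55 mm high, to the left. Bystander, loose; origin at the centre of its underside.
- tape_dispenser: Desk tape dispenser, 150 x 52 x 85 mm, to the left. Bystander, loose; origin at the centre of its underside.
- mouse: Computer mouse, 108 x 60 x 33 mm, to the right. Bystander, loose; origin at the centre of its underside.
- notebook: Closed notebook, 210 x 148 x 18 mm, lying to the right. Bystander, loose; origin at the centre of its underside.
Things that resemble listed ones, but are neither listed nor needed, are in the scene too. Leave any green or yellow look-alike of the volume_c alone.

How it is judged:
By the outcome, as a careful person would: the job done as asked, in the order asked, and still so for the second after the job is handed in, with the robot touching nothing.
It also fails if it takes over 48 s, if anything falls off the work surface, if the arm or the gripper's body presses on something with over 40 N, if the wrist force passes 120 N, or if a joint passes its speed limit or range.

## Robot

A 6-joint arm with a two-finger parallel gripper is mounted at the origin on the work surface. World frame = base frame: x ahead of the robot, y to its left, z up, the work surface at z = 0. Lengths are in m, angles in rad, forces in N, time in s.
With the tool pointing down it reaches from about 0.3 to 0.875 m from the base axis. Payload 6.4 kg.
Tool frame: the origin (TCP) lies at the very end of the fingers, on their centre line; the grasp point (between the pads) lies 19 mm behind it; z points along the fingers, y is the line along which they close (so a half turn about z gives the same grasp; the last joint's range is limited). The gripper opens to 85 mm and grips with 20 to 120 N. Pads are 22 mm wide; open, the fingers measure 114 mm over their backs; the gripper's body (76 mm by 85 mm) begins 54 mm behind the grasp point. The pads swing forward as they close: fully open they stand 13 mm farther back than shut.
Start: joints at [0.995, 0.181, 1.607, -0, 1.354, -0.206], TCP at [0.208, 0.536, 0.197] pointing down, gripper open.
Joint ranges: [-2.99, 2.99], [-0.89, 2.07], [0.3, 2.58], [-1.14, 4.28], [0, 2.63], [-3.12, 3.12]. Speed limits (rad/s): [2.57, 2.57, 3.01, 3.14, 3.14, 3.14].

## Interface

Orientations are given as [roll, pitch, yaw] about the fixed x, y, z axes, in that order (R = Rz(yaw) Ry(pitch) Rx(roll)).
In Python, from plant import ctrl gives the robot as it stands.
- The arm moves only by the shell command python3 -m inch 'ROWS' [FORCE]. ROWS is text: rows parted by semicolons, each of 7 numbers parted by spaces: the shift along the tool's x, y, z in m, then the turn, a rotation vector about the tool's x, y, z in rad, then the opening, from 0 (shut) to 1 (fully open). In form: x y z rx ry rz fingers; .... A call has 1 to 5 rows; each row shifts and turns the commanded pose from where the row before left it, along the tool's axes as they then stand; what a row does not reach is not made up. A row lasts 1/8 s, in which the tool goes at most 62.5 mm and 10.7 degrees, less where a joint would pass 70% of its speed; a pose out of reach is approached as far as the arm can. A call is refused whole if a number of a shift passes 0.0625 or a number of a turn 0.188, either way. A call with a gripper value outside its range is refused whole. The fingers move at their own pace and stop on an object; FORCE is the grip in N (left out, the last holds). Time passes only in rows, so rows that do not move let the fingers close. It gives the time, the measured TCP pose, the force, the opening and the grip force at its end, in the units of the state.
- ctrl.observe(): the state, without advancing time (a new reading comes with each control period).
- ctrl.get_image(name): name is "scene" or "side" or "wrist"; returns the picture (480x640x3 uint8, red, green, blue); there is no depth.
- ctrl.camera_model(name): a dict with "vertical_fov" (degrees; the focal length in pixels is half the picture's height over the tangent of half this angle, whatever the lens; pixels are square), "cx", "cy" (the principal point, pixels), "D" ([k1, k2, p1, p2, k3] as OpenCV has them; the pictures are not rectified), "cam_to_world" (4x4, takes a point from camera to world coordinates); the wrist camera has in their place "T_tool_cam" (4x4, takes a point from camera to tool coordinates, whose origin is the TCP and whose axes are the flange's). Camera axes: x right, y down, z forward; pixel columns grow to the right and rows downward; lengths in m; the calibration is good to about 2 mm. A picture is of the moment at which its call begins: read the wrist's pose just before it. camera_model takes no time and is no camera call.
- ctrl.close_job(): hands the job in; it is judged then, once.
The state is a dict: "time_s": time; "joints": joint angles; "dq": joint speeds; "tau": joint torques, N m; "position": TCP position; "tcp_rot": TCP orientation; "force": force on the tool from outside, world axes, zero at the start; "moment": the same for the moment, N m; "gripper_width": finger opening in m; "gripper_force": force on a finger pad.
Only numpy, scipy, OpenCV 4.12 (cv2) and the standard library are available. Lean on these libraries where they do the work, as an engineer would, in place of code of your own. Each camera call takes 0.05 s, during which the arm holds its last target. There are 200 camera calls.

## Working session

There is one attempt and no reset: what is moved stays moved. The work goes in short steps, Python scripts to look and compute and a shell command to move; the robot and the scene stay as the last step left them, time stands still between calls to the robot, and variables do not carry over. Pictures are saved under pics/ and viewed, at most 10 in all, crops included, and the job is handed in when it is done.

```bash
mkdir -p pics; ls; python3 - <<'E'
from plant import ctrl
import cv2,numpy as np
s=ctrl.observe();print(s)
for n in("scene","side"):
    cv2.imwrite(f"pics/{n}0.png",ctrl.get_image(n)[:,:,::-1])
    m=ctrl.camera_model(n);print(n,m)
print(ctrl.camera_model("wrist"))
E
```

```text
pics
{'time_s': 0.0, 'joints': array([ 9.94727330e-01,  1.81538618e-01,  1.60801351e+00,  1.91735984e-05,
        1.35379033e+00, -2.06281597e-01]), 'dq': array([-0.00118004, -0.00052496,  0.00037332,  0.00079356,  0.00044308,
       -0.00013227]), 'tau': array([-4.08021906e-04, -4.44868362e+01, -3.51337373e+01, -9.92735545e-05,
        9.16380814e-03,  1.60847293e-05]), 'position': array([0.20744357, 0.53562335, 0.19648291]), 'tcp_rot': array([-3.13988378e+00, -3.76716706e-04,  2.77180079e+00]), 'force': array([ 0.11082345, -0.04764771,  0.0490307 ]), 'moment': array([0.01671475, 0.0304879 , 0.02701557]), 'gripper_force': 0.0, 'gripper_width': 0.08521369801236424}
scene {'vertical_fov': 43.44190397344852, 'cx': 324.5079575449889, 'cy': 249.11179335501458, 'D': array([0.06567035, 0.        , 0.        , 0.        , 0.        ]), 'cam_to_world': array([[-0.90124052,  0.41474983, -0.12549143,  0.70734852],
       [ 0.43330861,  0.86057408, -0.26768619,  0.37708799],
       [-0.00302813, -0.29562616, -0.95529891,  1.50003562],
       [ 0.        ,  0.        ,  0.        ,  1.        ]]
[... 252 characters left out ...]
     [-0.91615178, -0.30480551,  0.26030659, -0.34881721],
       [-0.00578805, -0.63928871, -0.76894502,  1.0752248 ],
       [ 0.        ,  0.        ,  0.        ,  1.        ]])}
{'vertical_fov': 66.36905195698846, 'cx': 319.01117334946576, 'cy': 237.85331054203147, 'D': array([0.01400885, 0.        , 0.        , 0.        , 0.        ]), 'T_tool_cam': array([[-6.33955457e-04, -9.54308806e-01, -2.98821520e-01,
         7.56700750e-02],
       [ 9.99999603e-01, -7.92314589e-04,  4.08797812e-04,
         1.84095269e-04],
       [-6.26880001e-04, -2.98821142e-01,  9.54308929e-01,
        -1.76330800e-01],
       [ 0.00000000e+00,  0.00000000e+00,  0.00000000e+00,
         1.00000000e+00]])}
```

View pics/scene0.png

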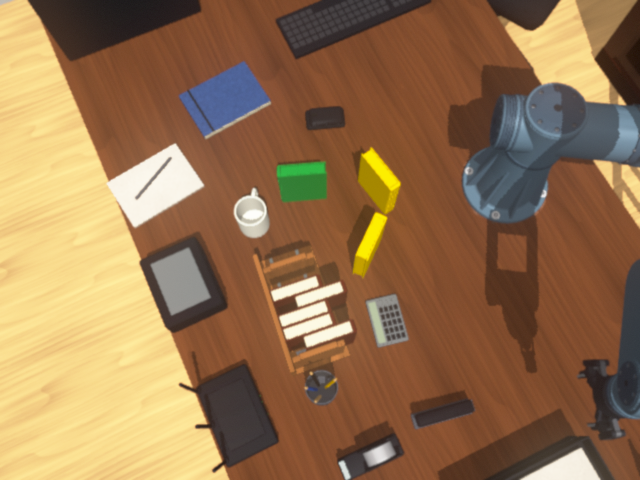

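View pics/side0.png

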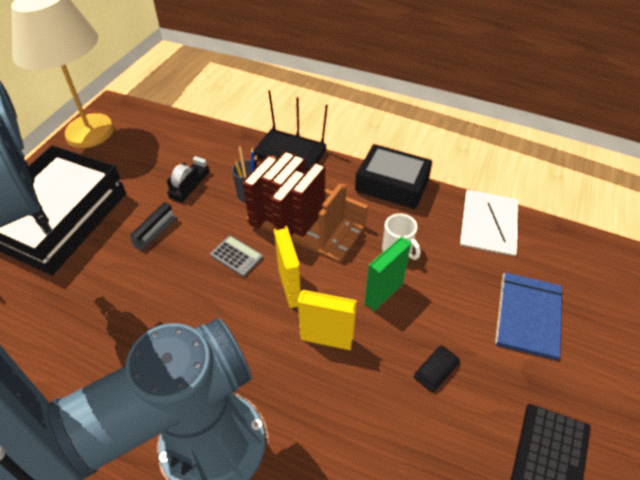

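The scene view shows five white-topped books at about (272–352, 280–343). The 2nd (~(319,294)) and 5th (~(329,333)) from the sliding end stick out towards the robot. The sliding panel is at ~(290,260), the mug at (252,215), the yellow look-alikes at (370,245) and (380,180), and the green one at (302,182).

```bash
cat > h.py <<'E'
from plant import ctrl
import cv2,numpy as np
def K(m):
    f=240/np.tan(np.radians(m["vertical_fov"]/2));return np.array([[f,0,m["cx"]],[0,f,m["cy"]],[0,0,1.]])
def ray(n,px):
    m=ctrl.camera_model(n);T=m["cam_to_world"]
    p=cv2.undistortPoints(np.array(px,float).reshape(-1,1,2),K(m),m["D"]).reshape(-1,2)
    return T[:3,3],np.c_[p,np.ones(len(p))]@T[:3,:3].T
def onz(n,px,z):
    o,d=ray(n,px);return (o+d*((z-o[2])/d[:,2])[:,None])[:,:2]
def proj(n,P):
    m=ctrl.camera_model(n);T=np.linalg.inv(m["cam_to_world"])
    return cv2.projectPoints(np.array(P,float).reshape(-1,1,3),cv2.Rodrigues(T[:3,:3])[0],T[:3,3],K(m),m["D"])[0].reshape(-1,2)
E
python3 - <<'E'
from h import *
im=cv2.imread("pics/scene0.png")
hsv=cv2.cvtColor(im,cv2.COLOR_BGR2HSV)
m=((hsv[...,1]<90)&(hsv[...,2]>170)).astype(np.uint8)
m[:270]=0;m[350:]=0;m[:,:262]=0;m[:,358:]=0
n,l,st,c=cv2.connectedComponentsWithStats(m)
for i in range(1,n):
    if st[i,4]<30: continue
    pts=np.argwhere(l==i)[:,::-1].astype(float)
    w=onz("scene",pts,0.18).astype(np.float32)
    r=cv2.minAreaRect(w); print(st[i],np.round(r[0],4),np.round(r[1],4),r[2],"mean",w.mean(0).round(4))
a=cv2.resize(im[235:415,225:425],None,fx=3,fy=3,interpolation=cv2.INTER_CUBIC)
cv2.imwrite("pics/crop1.png",a)
b=cv2.imread("pics/side0.png")
cv2.imwrite("pics/crop2.png",cv2.resize(b[140:340,220:440],None,fx=3,fy=3,interpolation=cv2.INTER_CUBIC)[:600])
E
```

```text
[271 276  48  25 529] [0.6344 0.0604] [0.0256 0.1079] 83.2884292602539 mean [0.6347 0.0604]
[295 282  48  25 538] [0.5905 0.0964] [0.0254 0.1078] 83.17201232910156 mean [0.5912 0.0962]
[279 301  49  26 551] [0.6411 0.121 ] [0.0253 0.1078] 83.62079620361328 mean [0.6414 0.1209]
[283 314  50  26 565] [0.6449 0.1513] [0.0256 0.1083] 83.63477325439453 mean [0.6452 0.1513]
[304 321  49  26 574] [0.6116 0.1859] [0.0258 0.1079] 83.70414733886719 mean [0.6115 0.1859]
```

View pics/crop1.png

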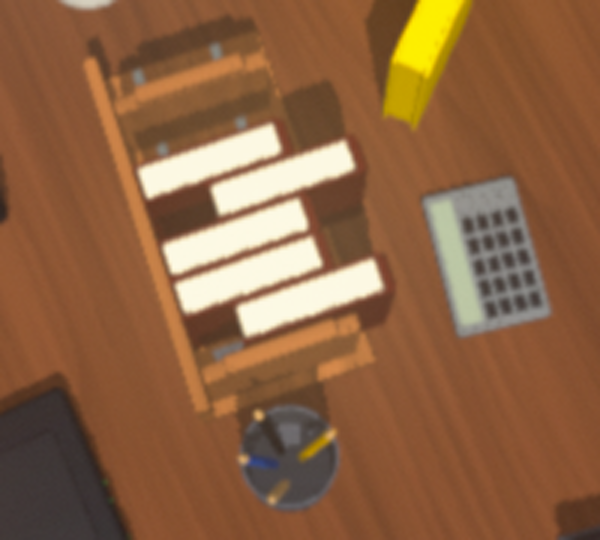

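Crop shows books 2 and 5 proud, panel top edge at about full-image (266–313, 270–255), and open gap between panel and book 1. Now I'll measure the panel, mug, yellow neighbours and rail.

```bash
cat >> h.py <<'E'
U=np.array([.9936,-.1132]);V=np.array([.1132,.9936]);O=np.array([.6329,.0733])
def rk(w): w=np.atleast_2d(w)-O; return np.c_[w@U,w@V]
E
python3 - <<'E'
from h import *
im=cv2.imread("pics/scene0.png");hsv=cv2.cvtColor(im,cv2.COLOR_BGR2HSV)
# panel top (crop px /3 + offset): corners outer/inner
c=lambda x,y:(225+x/3,235+y/3)
print("panel top", rk(onz("scene",[c(112,98),c(115,110),c(262,55),c(268,68)],.16)).round(4).tolist())
print("fixed top", rk(onz("scene",[c(205,375),c(355,318),c(213,393),c(358,335)],.16)).round(4).tolist())
print("rail top", rk(onz("scene",[c(100,58),c(210,410),c(87,62),c(197,410)],.085)).round(4).tolist())
for nm,lo,hi,z in(("yellow",(20,120,90),(35,255,255),.165),("green",(45,100,50),(80,255,255),.165)):
    for n in("scene","side"):
        b=cv2.cvtColor(cv2.imread(f"pics/{n}0.png"),cv2.COLOR_BGR2HSV)
        cs,_=cv2.findContours(cv2.inRange(b,lo,hi),0,2)
        for k in cs:
            if cv2.contourArea(k)>300:
                q=cv2.approxPolyDP(k,3,True).reshape(-1,2)
                print(nm,n,q.tolist(),"z.165",rk(onz(n,q,.165)).round(3).tolist(),"z0",rk(onz(n,q,0)).round(3).tolist())
print("mug",rk(onz("scene",[(252,215)],.095)),"calc",rk(onz("scene",[(367,301),(397,294),(409,338),(379,346)],.013)).round(3).tolist())
print("pot",rk(onz("scene",[(321,387)],.1)))
# project predicted book spine base/top corners in side view for check
for k in range(5): pass
E
```

```text
panel top [[0.0572, -0.0877], [0.0579, -0.0778], [-0.0627, -0.0824], [-0.0637, -0.0709]]
fixed top [[0.0557, 0.1357], [-0.0621, 0.1327], [0.0543, 0.1499], [-0.06, 0.1452]]
rail top [[0.0573, -0.1455], [0.0613, 0.1524], [0.0683, -0.1458], [0.0707, 0.1491]]
yellow scene [[371, 147], [360, 155], [358, 181], [384, 213], [373, 214], [355, 253], [352, 272], [362, 277], [381, 238], [387, 218], [383, 214], [393, 208], [400, 186]] z.165 [[-0.285, -0.29], [-0.253, -0.279], [-0.224, -0.216], [-0.254, -0.119], [-0.229, -0.126], [-0.156, -0.049], [-0.134, -0.009], [-0.151, 0.01], [-0.226, -0.064], [-0.256, -0.105], [-0.251, -0.118], [-0.279, -0.124], [-0.315, -0.171]] z0 [[-0.325, -0.365], [-0.289, -0.352], [-0.257, -0.282], [-0.291, -0.172], [-0.262, -0.179], [-0.18, -0.094], [-0.155, -0.048], [-0.175, -0.027], [-0.258, -0.11], [-0.293, -0.157], [-0.287, -0.171], [-0.318, -0.178], [-0.359, -0.231]]
yellow side [[274, 229], [279, 272], [290, 307], [298, 308], [301, 338], [350, 349], [356, 301], [301, 290], [298, 260], [288, 229]] z.165 [[-0.176, -0.026], [-0.274, -0.104], [-0.338, -0.172], [-0.33
[... 499 characters left out ...]
3, 0.903], [-0.066, 0.844], [-0.005, 0.865]]
green scene [[325, 163], [278, 165], [282, 200], [325, 197]] z.165 [[-0.165, -0.287], [-0.056, -0.32], [-0.037, -0.23], [-0.136, -0.204]] z0 [[-0.191, -0.361], [-0.068, -0.398], [-0.046, -0.297], [-0.158, -0.267]]
green side [[402, 237], [369, 264], [365, 304], [373, 310], [402, 283], [410, 244]] z.165 [[-0.049, -0.295], [-0.157, -0.264], [-0.254, -0.304], [-0.259, -0.325], [-0.167, -0.349], [-0.059, -0.32]] z0 [[0.087, -0.255], [-0.04, -0.218], [-0.155, -0.265], [-0.161, -0.29], [-0.053, -0.318], [0.075, -0.284]]
mug [[ 0.0416245  -0.24485337]] calc [[-0.163, 0.038], [-0.241, 0.046], [-0.229, 0.159], [-0.152, 0.153]]
pot [[0.01613668 0.20577103]]
```

View pics/crop2.png

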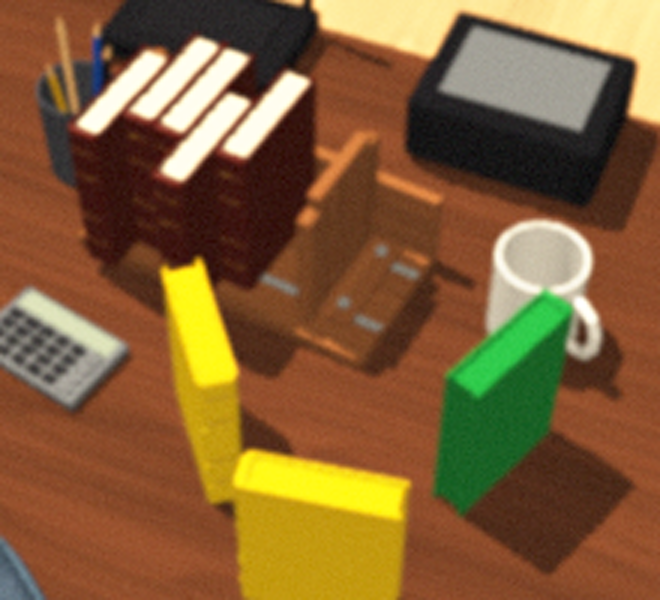

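Side crop: books 2 and 5 confirmed proud, and a yellow look-alike stands close in front of the panel end (near corner at rack ≈ (-0.175, -0.027)). My plan is to shut the fingers, tilt the tool about 40° forward, push book 5, then book 2 (offset to clear the yellow book), then the panel.

```bash
cat >> h.py <<'E'
from scipy.spatial.transform import Rotation as R
def st(tgt=None):
    s=ctrl.observe();p=s["position"];r=R.from_euler("xyz",s["tcp_rot"])
    print("t",round(s["time_s"],2),"rack",rk(p[:2]).round(4)[0],"z",p[2].round(4),"F_rack",(np.array([U,V])@s["force"][:2]).round(1),s["force"][2].round(1),"j",s["joints"].round(2))
    m=r.as_matrix();B=np.array([[*U,0],[*V,0],[0,0,1]])
    print("tool axes in rack cols\n",(B@m).round(3))
    if tgt is not None:
        w=np.r_[O+tgt[0]*U+tgt[1]*V,tgt[2]];print("shift tool",((w-p)@m).round(4))
E
python3 -m inch '0 0 0 0 0 -0.128 0; 0 0 0 0 0 -0.129 0; 0 0 0 0 -0.175 0 0; 0 0 0 0 -0.175 0 0; 0 0 0 0 -0.175 0 0' 20
python3 -m inch '0 0 0 0 -0.175 0 0; 0 0 0 0 0 0 0'
python3 -c "
from h import *
st([-.135,.1095,.20]);st([-.135,.1095,.072])"
```

```text
time_s: 0.72
position: [0.2079, 0.5366, 0.1983]
tcp_rot: [3.139, 0.531, 3.028]
force: [0.3, -0.1, -0.4]
gripper_width: 0.0002
gripper_force: 0.0
time_s: 0.98
position: [0.2049, 0.5351, 0.1942]
tcp_rot: [-3.133, 0.699, 3.039]
force: [0.3, 0.2, -0.3]
gripper_width: -0.0001
gripper_force: 0.0
t 0.97 rack [-0.4776  0.4104] z 0.1942 F_rack [0.3 0.2] -0.3 j [ 1.4   0.24  1.72 -0.75  1.24  0.21]
tool axes in rack cols
 [[-0.766 -0.005  0.643]
 [-0.008  1.    -0.001]
 [-0.643 -0.006 -0.766]]
shift tool [-0.2635 -0.3027  0.2164]
t 0.97 rack [-0.4776  0.4104] z 0.1942 F_rack [0.3 0.2] -0.3 j [ 1.4   0.24  1.72 -0.75  1.24  0.21]
tool axes in rack cols
 [[-0.766 -0.005  0.643]
 [-0.008  1.    -0.001]
 [-0.643 -0.006 -0.766]]
shift tool [-0.1811 -0.3019  0.3144]
```

```bash
python3 -m inch '-0.033 -0.038 0.027 0 0 0 0; -0.033 -0.038 0.027 0 0 0 0; -0.033 -0.038 0.027 0 0 0 0; -0.033 -0.038 0.027 0 0 0 0'>/dev/null
python3 -m inch '-0.033 -0.038 0.027 0 0 0 0; -0.033 -0.038 0.027 0 0 0 0; -0.033 -0.038 0.027 0 0 0 0; -0.033 -0.038 0.027 0 0 0 0; 0 0 0 0 0 0 0'
python3 -c "
from h import *
st([-.135,.1095,.072])"
```

```text
time_s: 2.1
position: [0.5161, 0.1903, 0.2044]
tcp_rot: [3.139, 0.703, 3.017]
force: [-0.4, 0.9, 0.1]
gripper_width: 0.0
gripper_force: 0.0
t 2.1 rack [-0.1293  0.103 ] z 0.2044 F_rack [-0.5  0.8] 0.1 j [ 0.31 -0.25  2.18 -0.5   0.61 -0.81]
tool axes in rack cols
 [[-0.763  0.01   0.646]
 [ 0.009  1.    -0.005]
 [-0.646  0.002 -0.763]]
shift tool [0.0899 0.0062 0.0973]
```

```bash
python3 -m inch '0.030 0.002 0.0325 0 0 0 0; 0.030 0.002 0.0325 0 0 0 0; 0.030 0.002 0.0325 0 0 0 0; 0 0 0 0 0 0 0'
python3 -c "
from h import *
st([-.095,.1095,.072])
cv2.imwrite('pics/pre5.png',cv2.resize(ctrl.get_image('side')[100:340,180:480,::-1],None,fx=2.5,fy=2.5))"
```

```text
time_s: 2.6
position: [0.5046, 0.2012, 0.0675]
tcp_rot: [-3.136, 0.694, 3.032]
force: [0.5, -0.2, 0.4]
gripper_width: 0.0
gripper_force: 0.0
t 2.6 rack [-0.1419  0.1126] z 0.0675 F_rack [ 0.6 -0.1] 0.4 j [ 0.35  0.05  2.27 -1.02  0.34 -0.21]
tool axes in rack cols
 [[-0.769 -0.001  0.639]
 [-0.003  1.    -0.003]
 [-0.639 -0.004 -0.769]]
shift tool [-0.039  -0.0031  0.0265]
```

View pics/pre5.png

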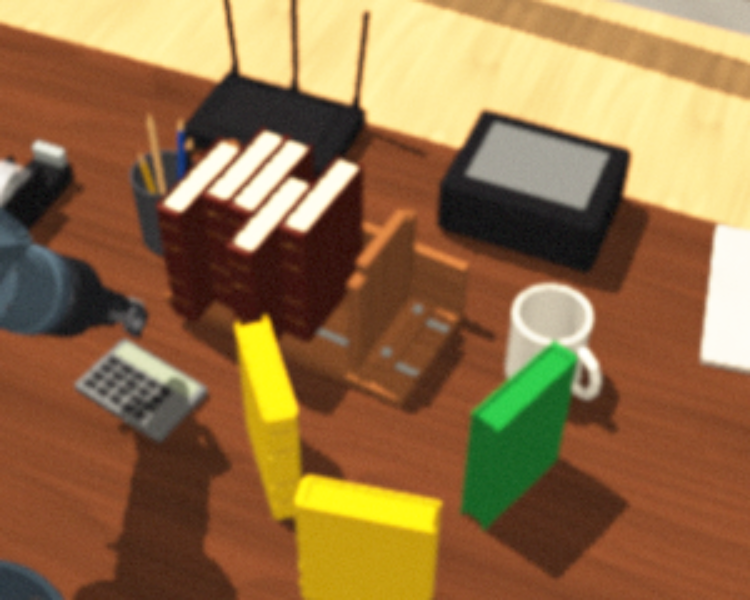

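Gripper tip sits at (140,315) in this view, level with the leftmost (5th) book and clear of the calculator. I'll advance now.

```bash
python3 -m inch '-0.0154 -0.002 0.0128 0 0 0 0; -0.0154 -0.001 0.0128 0 0 0 0; -0.0077 0 0.0064 0 0 0 0; -0.0077 0 0.0064 0 0 0 0' 
python3 -m inch '-0.0039 0 0.0032 0 0 0 0; -0.0039 0 0.0032 0 0 0 0; -0.0023 0 0.0019 0 0 0 0'
python3 -c "
from h import *
st()"
```

```text
time_s: 3.15
position: [0.568, 0.1926, 0.0736]
tcp_rot: [3.141, 0.703, 3.028]
force: [-1.7, 0.1, 1.2]
gripper_width: -0.0003
gripper_force: 0.8
time_s: 3.52
position: [0.5797, 0.1909, 0.0716]
tcp_rot: [-3.141, 0.7, 3.029]
force: [-1.5, 0.8, 1.3]
gripper_width: -0.0001
gripper_force: 0.8
t 3.52 rack [-0.0662  0.1108] z 0.0716 F_rack [-1.6  0.6] 1.3 j [ 0.26  0.16  2.14 -0.93  0.3  -0.37]
tool axes in rack cols
 [[-0.765 -0.     0.644]
 [-0.001  1.    -0.   ]
 [-0.644 -0.001 -0.765]]
```

Sliding at ~1.6 N. Next, 2 mm steps until the rail stops it.

```bash
for i in 1; do python3 -m inch '-0.0023 0 0.0019 0 0 0 0; -0.0023 0 0.0019 0 0 0 0' ; done
python3 -m inch '-0.0015 0 0.0013 0 0 0 0'
python3 -m inch '-0.0015 0 0.0013 0 0 0 0'
python3 -c "
from h import *
st()"
```

```text
time_s: 3.78
position: [0.5856, 0.1901, 0.0716]
tcp_rot: [-3.141, 0.7, 3.029]
force: [-0.4, -0.1, 0.3]
gripper_width: -0.0001
gripper_force: 0.7
time_s: 3.9
position: [0.5877, 0.1899, 0.0716]
tcp_rot: [-3.141, 0.7, 3.029]
force: [-1.6, -0.6, 0.7]
gripper_width: -0.0004
gripper_force: 0.7
time_s: 4.03
position: [0.5896, 0.1897, 0.0716]
tcp_rot: [-3.141, 0.7, 3.029]
force: [-1.8, 1.3, -1.0]
gripper_width: 0.0003
gripper_force: 0.6
t 4.03 rack [-0.0562  0.1107] z 0.0716 F_rack [-1.9  1.1] -1.0 j [ 0.25  0.17  2.12 -0.91  0.3  -0.39]
tool axes in rack cols
 [[-0.765 -0.     0.644]
 [-0.     1.    -0.   ]
 [-0.644 -0.    -0.765]]
```

```bash
python3 -m inch '-0.0012 0 0.001 0 0 0 0'
python3 -m inch '-0.0012 0 0.001 0 0 0 0; 0 0 0 0 0 0 0'
python3 -c "
from h import *
st()
im=ctrl.get_image('scene')[:,:,::-1].copy();cv2.imwrite('pics/s5.png',im)
hsv=cv2.cvtColor(im,cv2.COLOR_BGR2HSV)
m=((hsv[...,1]<90)&(hsv[...,2]>170)).astype(np.uint8)
m[:270]=0;m[350:]=0;m[:,:262]=0;m[:,358:]=0
n,l,s,c=cv2.connectedComponentsWithStats(m)
for i in range(1,n):
    if s[i,4]<30: continue
    w=onz('scene',np.argwhere(l==i)[:,::-1].astype(float),0.18).astype(np.float32)
    r=cv2.minAreaRect(w); print(rk(r[0]).round(4),np.round(r[1],4))
"
```

```text
time_s: 4.15
position: [0.5912, 0.1895, 0.0716]
tcp_rot: [-3.141, 0.7, 3.029]
force: [-1.6, 1.0, -0.3]
gripper_width: -0.0001
gripper_force: 0.6
time_s: 4.4
position: [0.5929, 0.1893, 0.0719]
tcp_rot: [-3.141, 0.701, 3.029]
force: [-1.0, 0.2, -0.3]
gripper_width: 0.0002
gripper_force: 0.2
t 4.4 rack [-0.0529  0.1108] z 0.0719 F_rack [-1.   0.1] -0.3 j [ 0.25  0.18  2.11 -0.91  0.29 -0.4 ]
tool axes in rack cols
 [[-0.764 -0.     0.645]
 [-0.     1.    -0.   ]
 [-0.645 -0.    -0.764]]
[[ 0.003  -0.0124]] [0.0263 0.1079]
[[-0.0448  0.0182]] [0.0254 0.1078]
[[0.0028 0.0484]] [0.0257 0.1078]
[[0.003  0.0788]] [0.0255 0.1085]
[[-0.0045  0.109 ]] [0.0258 0.108 ]
```

```bash
python3 -m inch '-0.0023 0 0.0019 0 0 0 0; -0.0015 0 0.0013 0 0 0 0'
python3 -m inch '-0.0008 0 0.0006 0 0 0 0; -0.0008 0 0.0006 0 0 0 0'
python3 -c "
from h import *
st()
cv2.imwrite('pics/p5.png',cv2.resize(ctrl.get_image('side')[120:270,200:400,::-1],None,fx=4,fy=4,interpolation=2))"
```

```text
time_s: 4.7
position: [0.5979, 0.1888, 0.0719]
tcp_rot: [-3.141, 0.701, 3.029]
force: [-0.6, -0.4, 0.8]
gripper_width: -0.0001
gripper_force: 0.7
time_s: 4.95
position: [0.5997, 0.1885, 0.0719]
tcp_rot: [-3.141, 0.7, 3.029]
force: [-1.1, -0.1, -0.3]
gripper_width: -0.0002
gripper_force: 0.6
t 4.95 rack [-0.046   0.1107] z 0.0719 F_rack [-1.1 -0.2] -0.3 j [ 0.24  0.19  2.1  -0.9   0.29 -0.42]
tool axes in rack cols
 [[-0.765 -0.     0.645]
 [-0.     1.    -0.   ]
 [-0.645 -0.    -0.765]]
```

View pics/p5.png

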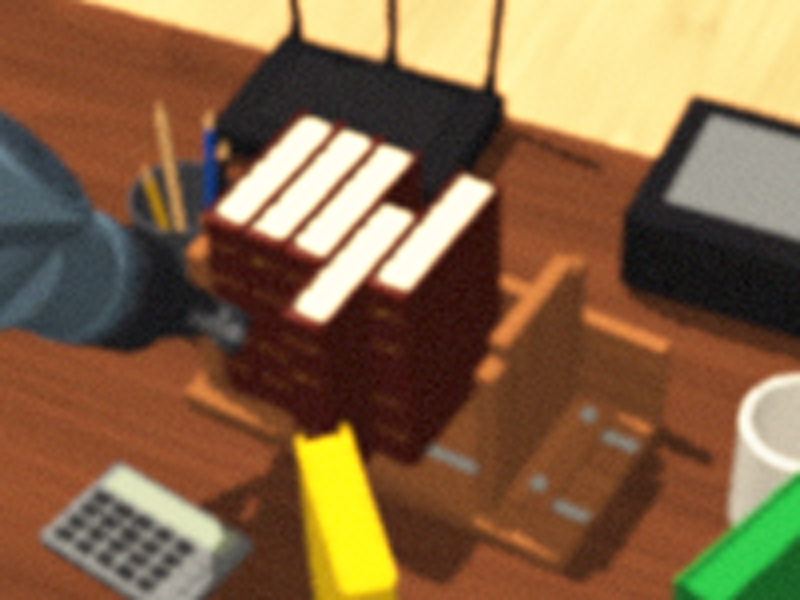

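The side view shows the tip at (230,330), low on book 5's spine, with the book nearly in line. I'll inch on until the force rises.

```bash
python3 -m inch '-0.0008 0 0.0006 0 0 0 0; 0 0 0 0 0 0 0' | grep -E "pos|force:"
python3 -m inch '-0.0008 0 0.0006 0 0 0 0; 0 0 0 0 0 0 0' | grep -E "pos|force:"
cat > m.py <<'E'
from h import *
import sys
st()
im=ctrl.get_image('scene')[:,:,::-1].copy()
hsv=cv2.cvtColor(im,cv2.COLOR_BGR2HSV)
m=((hsv[...,1]<90)&(hsv[...,2]>170)).astype(np.uint8)
m[:270]=0;m[355:]=0;m[:,:262]=0;m[:,358:]=0
n,l,s,c=cv2.connectedComponentsWithStats(m)
for i in range(1,n):
    if s[i,4]<30: continue
    w=onz('scene',np.argwhere(l==i)[:,::-1].astype(float),0.18).astype(np.float32)
    r=cv2.minAreaRect(w); print(rk(r[0]).round(4),np.round(r[1],4),round(r[2],1))
E
python3 m.py
```

```text
position: [0.6007, 0.1884, 0.072]
force: [-0.2, 0.1, -1.3]
gripper_force: 0.3
position: [0.6015, 0.1884, 0.0719]
force: [-1.6, 0.8, -0.2]
gripper_force: 1.3
t 5.5 rack [-0.0443  0.1108] z 0.0719 F_rack [-1.7  0.6] -0.2 j [ 0.24  0.19  2.09 -0.89  0.29 -0.42]
tool axes in rack cols
 [[-0.765 -0.     0.644]
 [-0.001  1.    -0.   ]
 [-0.644 -0.    -0.765]]
[[ 0.003  -0.0127]] [0.0256 0.1079] 83.2
[[-0.0448  0.0182]] [0.0254 0.1078] 83.2
[[0.0028 0.0485]] [0.0258 0.1079] 83.3
[[0.003  0.0789]] [0.0253 0.1085] 83.5
[[0.0042 0.109 ]] [0.0256 0.1084] 82.8
```

```bash
python3 -m inch '-0.0006 0 0.0005 0 0 0 0; 0 0 0 0 0 0 0' | grep -E "pos|force:"
python3 -m inch '-0.0006 0 0.0005 0 0 0 0; 0 0 0 0 0 0 0' | grep -E "pos|force:"
python3 -m inch '-0.0006 0 0.0005 0 0 0 0; 0 0 0 0 0 0 0' | grep -E "pos|force:"
```

```text
position: [0.6016, 0.1883, 0.0717]
force: [-8.7, 1.1, 5.4]
gripper_force: 4.5
position: [0.6017, 0.1883, 0.0714]
force: [-13.2, 0.9, 8.2]
gripper_force: 7.1
position: [0.6017, 0.1883, 0.0711]
force: [-20.0, 0.4, 10.9]
gripper_force: 9.8
```

Book 5 is hard against the rail: force climbs while the position holds at TCP u = -0.044. I'll retreat and go to book 2.

```bash
python3 -m inch '0.0268 0 -0.0226 0 0 0 0; 0.0268 0 -0.0226 0 0 0 0; 0 -0.03 0 0 0 0 0; 0 -0.03 0 0 0 0 0; 0 0 0 0 0 0 0' | grep -E "pos|force:"
python3 -c "
from h import *
st([-.115,.024,.072])
cv2.imwrite('pics/p2.png',cv2.resize(ctrl.get_image('scene')[180:380,230:480,::-1],None,fx=3,fy=3,interpolation=2))"
```

```text
position: [0.5277, 0.1349, 0.0725]
force: [-0.2, -0.5, -1.6]
gripper_force: 0.0
t 6.92 rack [-0.1115  0.0493] z 0.0725 F_rack [-0.2 -0.5] -1.6 j [ 0.14 -0.    2.31 -0.84  0.22 -0.54]
tool axes in rack cols
 [[-0.764  0.003  0.645]
 [ 0.002  1.    -0.002]
 [-0.645 -0.    -0.764]]
shift tool [ 0.003  -0.0253 -0.0018]
```

View pics/p2.png

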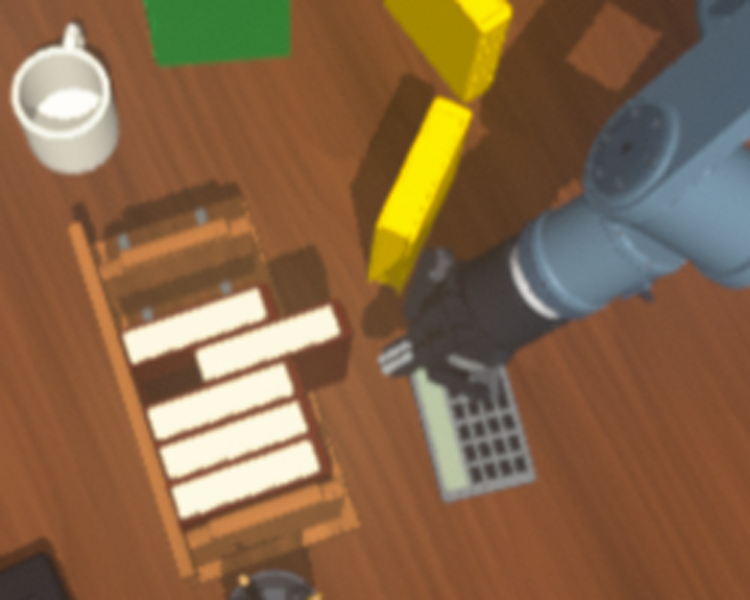

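The picture shows the tip at (395,360) in front of the row. The near knuckle at (440,262) would meet the yellow book's end at (395,285) if I slid sideways as is. I'll yaw the tool about 26° so its body swings away, then go across.

```bash
python3 -m inch '0.006 0 -0.005 0.097 0 0.115 0; 0 0 0 0.097 0 0.115 0; 0 0 0 0.097 0 0.115 0; 0 0 0 0 0 0 0' | grep -E "pos|force:"
python3 -c "
from h import *
st([-.12,.015,.072])"
```

```text
position: [0.5221, 0.1402, 0.0707]
force: [0.1, -0.3, -0.9]
gripper_force: 0.0
t 7.47 rack [-0.1177  0.0539] z 0.0707 F_rack [ 0.2 -0.3] -0.9 j [ 0.37  0.15  2.14 -1.01  0.63  0.1 ]
tool axes in rack cols
 [[-0.707  0.394  0.587]
 [ 0.302  0.919 -0.253]
 [-0.639 -0.002 -0.769]]
shift tool [-0.011  -0.0367  0.0075]
```

```bash
python3 -m inch '-0.0055 -0.0183 0.0037 0 0 0 0; -0.0055 -0.0183 0.0037 0 0 0 0; 0 0 0 0 0 0 0' | grep -E "pos|force:"
python3 -c "
from h import *
st([-.09,.015,.072])
cv2.imwrite('pics/p2b.png',cv2.resize(ctrl.get_image('scene')[180:380,230:480,::-1],None,fx=3,fy=3,interpolation=2))"
```

```text
position: [0.5131, 0.0983, 0.0713]
force: [0.2, 0.4, -0.5]
gripper_force: 0.0
t 7.85 rack [-0.1219  0.0113] z 0.0713 F_rack [0.1 0.4] -0.5 j [ 0.27  0.09  2.22 -1.03  0.56  0.04]
tool axes in rack cols
 [[-0.708  0.397  0.585]
 [ 0.304  0.918 -0.256]
 [-0.638 -0.004 -0.77 ]]
shift tool [-0.0219  0.0161  0.0172]
```

View pics/p2b.png

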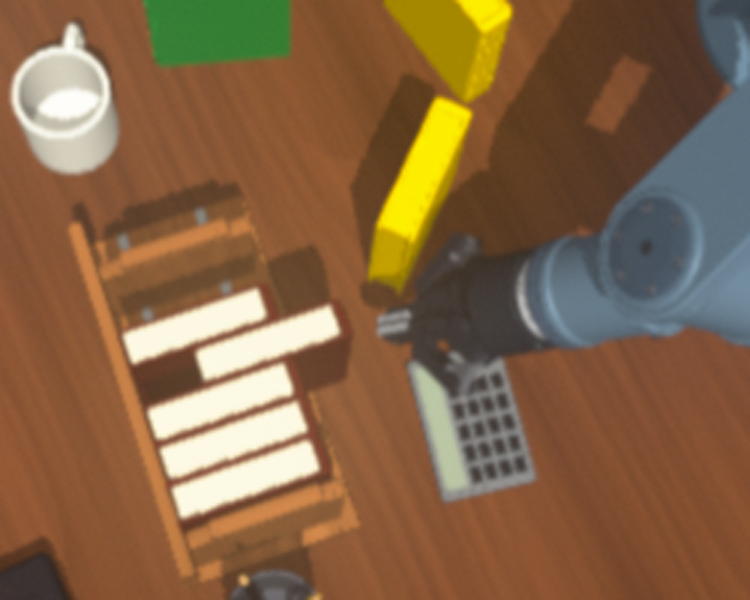

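The tip at (390,323) faces the proud 2nd book at (345,330). The knuckle at (460,245) is just clear of the yellow book, which hasn't moved. Now I'll push along rack +x.

```bash
python3 -m inch '-0.0065 0.0060 0.0055 0 0 0 0; -0.0066 0.0055 0.0055 0 0 0 0; -0.0071 0.004 0.0059 0 0 0 0; -0.0071 0.004 0.0059 0 0 0 0' | grep -E "pos|force:"
python3 -m inch '-0.0057 0.0032 0.0047 0 0 0 0; -0.0057 0.0032 0.0047 0 0 0 0' | grep -E "pos|force:"
python3 m.py
```

```text
position: [0.5549, 0.0985, 0.0712]
force: [-2.2, 1.3, 1.6]
gripper_force: 1.2
position: [0.5706, 0.0965, 0.0712]
force: [-3.8, 1.8, 1.5]
gripper_force: 1.2
t 8.65 rack [-0.0645  0.016 ] z 0.0712 F_rack [-4.   1.4] 1.5 j [ 0.23  0.19  2.1  -1.    0.55 -0.02]
tool axes in rack cols
 [[-0.707  0.398  0.584]
 [ 0.304  0.917 -0.256]
 [-0.638 -0.003 -0.77 ]]
[[ 0.003  -0.0127]] [0.0256 0.1079] 83.3
[[-0.0126  0.0174]] [0.0257 0.1081] 83.7
[[0.003  0.0484]] [0.0256 0.1086] 83.6
[[0.003  0.0789]] [0.0255 0.1085] 83.4
[[0.0041 0.109 ]] [0.0258 0.1085] 83.7
```

```bash
python3 -m inch '-0.0042 0.0024 0.0035 0 0 0 0; -0.0042 0.0024 0.0035 0 0 0 0; -0.0014 0.0008 0.0012 0 0 0 0; 0 0 0 0 0 0 0' | grep -E "pos|force:"
python3 -m inch '-0.0007 0.0004 0.0006 0 0 0 0; 0 0 0 0 0 0 0' | grep -E "pos|force:"
python3 -m inch '-0.0007 0.0004 0.0006 0 0 0 0; 0 0 0 0 0 0 0' | grep -E "pos|force:"
python3 m.py
```

```text
position: [0.5842, 0.0949, 0.0713]
force: [-0.7, 0.0, -0.5]
gripper_force: 0.1
position: [0.585, 0.0948, 0.0713]
force: [-0.5, -0.1, -0.1]
gripper_force: 0.7
position: [0.5861, 0.0948, 0.0713]
force: [-1.5, 0.1, 0.2]
gripper_force: 0.7
t 9.7 rack [-0.049  0.016] z 0.0713 F_rack [-1.5 -0. ] 0.2 j [ 0.22  0.21  2.07 -1.    0.54 -0.04]
tool axes in rack cols
 [[-0.707  0.398  0.585]
 [ 0.304  0.917 -0.256]
 [-0.638 -0.003 -0.77 ]]
[[ 0.003  -0.0127]] [0.0256 0.1079] 83.3
[[0.0029 0.0175]] [0.0256 0.1079] 83.7
[[0.0027 0.0483]] [0.0255 0.1078] 83.8
[[0.003  0.0789]] [0.0254 0.1085] 83.3
[[0.0041 0.109 ]] [0.0256 0.1083] 82.8
```

```bash
python3 -m inch '-0.0005 0.0003 0.0004 0 0 0 0; 0 0 0 0 0 0 0' | grep -E "pos|force:"
python3 -m inch '-0.0005 0.0003 0.0004 0 0 0 0; 0 0 0 0 0 0 0' | grep -E "pos|force:"
python3 -m inch '-0.0005 0.0003 0.0004 0 0 0 0; 0 0 0 0 0 0 0' | grep -E "pos|force:"
```

```text
position: [0.5868, 0.0947, 0.0713]
force: [-1.2, -0.0, 0.9]
gripper_force: 0.8
position: [0.5873, 0.0946, 0.0712]
force: [-3.5, 0.5, 1.5]
gripper_force: 1.9
position: [0.5876, 0.0946, 0.0711]
force: [-8.1, 2.5, 4.4]
gripper_force: 3.8
```

```bash
python3 -m inch '-0.0007 0.0004 0.0006 0 0 0 0; 0 0 0 0 0 0 0' | grep -E "pos|force:"
python3 -m inch '-0.0005 0.0003 0.0004 0 0 0 0; 0 0 0 0 0 0 0' | grep -E "pos|force:"
python3 m.py
```

```text
position: [0.5878, 0.0945, 0.0706]
force: [-11.8, 3.0, 6.0]
gripper_force: 5.9
position: [0.588, 0.0945, 0.0705]
force: [-15.0, 4.4, 9.8]
gripper_force: 8.1
t 11.0 rack [-0.047  0.016] z 0.0705 F_rack [-15.4   2.7] 9.8 j [ 0.22  0.22  2.06 -0.99  0.54 -0.04]
tool axes in rack cols
 [[-0.708  0.398  0.583]
 [ 0.304  0.917 -0.257]
 [-0.637 -0.005 -0.771]]
[[ 0.003  -0.0127]] [0.0256 0.1079] 83.3
[[0.0042 0.0175]] [0.0256 0.1079] 83.7
[[0.003  0.0483]] [0.0255 0.1087] 83.7
[[0.003  0.0788]] [0.0256 0.1085] 83.4
[[0.0041 0.109 ]] [0.0256 0.1083] 82.8
```

Both proud books are hard against the rail and the images show the row in line within ~1 mm. I'll retreat, lift clear, then work out the reorientation for the panel push: tool near vertical, finger sides pushing, tip leading towards +y.

```bash
python3 -m inch '0.0205 -0.0115 -0.0169 0 0 0 0; 0.0205 -0.0115 -0.0169 0 0 0 0; -0.031 0 -0.0385 0 0 0 0; -0.031 0 -0.0385 0 0 0 0; -0.031 0 -0.0385 0 0 0 0' | grep -E "pos|force:"
python3 -m inch '-0.016 0 -0.0192 0 0 0 0; 0 0 0 0 0 0 0' | grep -E "pos|force:"
cat > t.py <<'E'
from h import *
st()
s=ctrl.observe();r=R.from_euler("xyz",s["tcp_rot"])
a=.2
z=np.r_[np.sin(a)*V,-np.cos(a)];y=np.r_[U,0];x=np.cross(y,z)
g=R.from_matrix(np.c_[x,y,z]);rv=(r.inv()*g).as_rotvec();print("rotvec",rv.round(4),np.linalg.norm(rv))
m=g.as_matrix()
for t in ([0,-.15,.25],[0,-.15,.12]):
    w=np.r_[O+t[0]*U+t[1]*V,t[2]];print("shift in goal axes",((w-s["position"])@m).round(4))
E
python3 t.py
```

```text
position: [0.5309, 0.1026, 0.2216]
force: [1.0, -0.1, -0.2]
gripper_force: 0.0
position: [0.5326, 0.1029, 0.248]
force: [-0.8, -0.5, -0.6]
gripper_force: 0.0
t 11.93 rack [-0.103   0.0181] z 0.248 F_rack [-0.7 -0.6] -0.6 j [ 0.27 -0.21  2.06 -0.64  0.87 -0.46]
tool axes in rack cols
 [[-0.703  0.398  0.589]
 [ 0.306  0.918 -0.255]
 [-0.642  0.001 -0.767]]
rotvec [0.2955 0.7905 1.1606] 1.4350212767750283
shift in goal axes [-0.1643  0.103  -0.0354]
shift in goal axes [-0.1901  0.103   0.092 ]
```

```bash
python3 -m inch '0 0 0 0.0328 0.0878 0.129 0; 0 0 0 0.0328 0.0878 0.129 0; 0 0 0 0.0328 0.0878 0.129 0; 0 0 0 0.0328 0.0878 0.129 0; 0 0 0 0.0328 0.0878 0.129 0' | grep -E "pos|force:"
python3 -m inch '0 0 0 0.0328 0.0878 0.129 0; 0 0 0 0.0328 0.0878 0.129 0; 0 0 0 0.0328 0.0878 0.129 0; 0 0 0 0.0328 0.0878 0.129 0; 0 0 0 0 0 0 0' | grep -E "pos|force:"
python3 t.py
```

```text
position: [0.5303, 0.1024, 0.2425]
force: [0.9, -0.7, 0.6]
gripper_force: 0.0
position: [0.5304, 0.1007, 0.242]
force: [1.8, 0.4, -0.0]
gripper_force: 0.0
t 13.18 rack [-0.1049  0.0156] z 0.242 F_rack [1.8 0.6] -0.0 j [-0.17  0.04  1.68  0.2   1.44 -0.08]
tool axes in rack cols
 [[ 0.005  1.    -0.008]
 [ 0.981 -0.004  0.195]
 [ 0.195 -0.009 -0.981]]
rotvec [-0.0085  0.0033 -0.0053] 0.010545568510130844
shift in goal axes [-0.1607  0.1049 -0.0408]
shift in goal axes [-0.1866  0.1049  0.0866]
```

```bash
python3 -m inch '-0.0402 0.0262 -0.0102 0 0 0 0; -0.0402 0.0262 -0.0102 0 0 0 0; -0.0402 0.0262 -0.0102 0 0 0 0; -0.0402 0.0262 -0.0102 0 0 0 0; 0 0 0 0 0 0 0' | grep -E "pos|force:"
python3 t.py
```

```text
position: [0.6167, -0.0766, 0.2506]
force: [-0.5, 0.5, -0.0]
gripper_force: 0.0
t 13.8 rack [ 0.0009 -0.1508] z 0.2506 F_rack [-0.6  0.4] -0.0 j [-0.42  0.26  1.41  0.18  1.53 -0.32]
tool axes in rack cols
 [[ 0.003  1.    -0.006]
 [ 0.981 -0.002  0.194]
 [ 0.194 -0.007 -0.981]]
rotvec [-0.0061  0.0046 -0.0029] 0.008197326496842506
shift in goal axes [ 0.0007 -0.0009  0.0008]
shift in goal axes [-0.0252 -0.0009  0.1282]
```

```bash
python3 -m inch '-0.0084 0 0.0427 0 0 0 0; -0.0084 0 0.0427 0 0 0 0; -0.0084 0 0.0427 0 0 0 0; 0 0 0 0 0 0 0' | grep -E "pos|force:"
python3 -c "
from h import *
st([0,-.11,.12])
cv2.imwrite('pics/p3.png',cv2.resize(ctrl.get_image('scene')[180:380,230:480,::-1],None,fx=3,fy=3,interpolation=2))"
```

```text
position: [0.6118, -0.0706, 0.1174]
force: [-0.1, 0.5, 0.6]
gripper_force: 0.0
t 14.3 rack [-0.0047 -0.1454] z 0.1174 F_rack [-0.1  0.5] 0.6 j [-0.42  0.38  1.55  0.19  1.3  -0.36]
tool axes in rack cols
 [[ 0.     1.    -0.015]
 [ 0.98   0.002  0.198]
 [ 0.198 -0.014 -0.98 ]]
shift tool [0.0352 0.0047 0.0044]
```

View pics/p3.png

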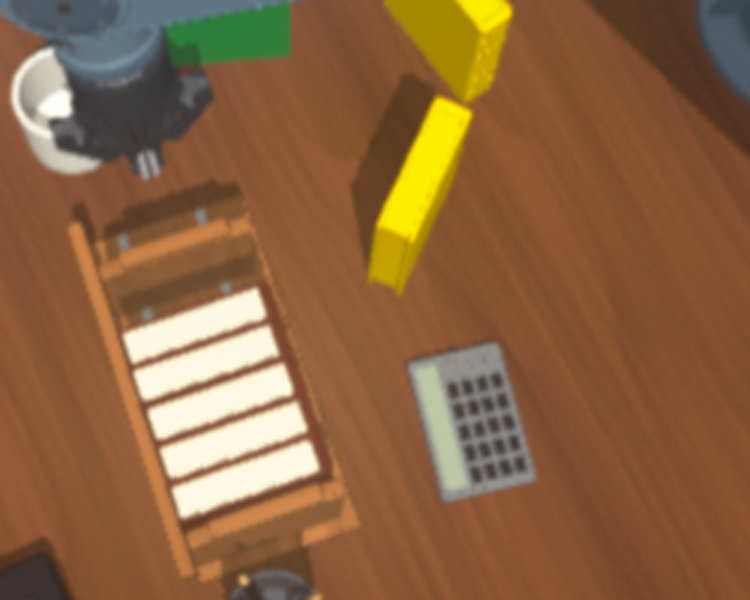

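All five books are in line at (125–320, 290–515). The tip at (148,163) is behind the sliding panel at (165,250) and clear of the mug. Now I'll advance along +y.

```bash
python3 -m inch '0.0147 0.0025 0.0030 0 0 0 0; 0.0147 0.0025 0.0030 0 0 0 0; 0.0098 0 0.002 0 0 0 0; 0.0049 0 0.001 0 0 0 0' | grep -E "pos|force:"
python3 -m inch '0.0049 0 0.001 0 0 0 0; 0.0049 0 0.001 0 0 0 0; 0.0049 0 0.001 0 0 0 0' | grep -E "pos|force:"
python3 m.py
```

```text
position: [0.6259, -0.0282, 0.1222]
force: [0.2, 0.2, 0.2]
gripper_force: 0.0
position: [0.6273, -0.0148, 0.1216]
force: [-1.0, -2.4, 1.1]
gripper_force: 1.1
t 15.22 rack [ 0.0044 -0.0882] z 0.1216 F_rack [-0.7 -2.5] 1.1 j [-0.32  0.37  1.54  0.2   1.28 -0.27]
tool axes in rack cols
 [[ 0.002  1.    -0.005]
 [ 0.981 -0.001  0.196]
 [ 0.196 -0.006 -0.981]]
[[ 0.003  -0.0127]] [0.0256 0.1079] 83.3
[[0.004  0.0177]] [0.0258 0.1084] 83.7
[[0.0032 0.0483]] [0.0255 0.1083] 83.7
[[0.0031 0.0789]] [0.0254 0.1084] 83.3
[[0.0041 0.109 ]] [0.0256 0.1083] 82.8
```

```bash
python3 -m inch '0.0059 0 0.0012 0 0 0 0; 0.0059 0 0.0012 0 0 0 0; 0.0059 0 0.0012 0 0 0 0; 0.0049 0 0.001 0 0 0 0' | grep -E "pos|force:"
python3 -m inch '0.002 0 0.0004 0 0 0 0; 0.002 0 0.0004 0 0 0 0' | grep -E "pos|force:"
python3 -m inch '0.002 0 0.0004 0 0 0 0; 0.002 0 0.0004 0 0 0 0' | grep -E "pos|force:"
python3 m.py
```

```text
position: [0.63, 0.009, 0.1215]
force: [0.4, -1.8, 0.7]
gripper_force: 1.1
position: [0.6304, 0.0127, 0.1215]
force: [-0.8, -1.5, 1.3]
gripper_force: 1.0
position: [0.6309, 0.0166, 0.1215]
force: [-1.9, -1.1, 1.2]
gripper_force: 1.0
t 16.27 rack [ 0.0044 -0.0565] z 0.1215 F_rack [-1.7 -1.3] 1.2 j [-0.27  0.37  1.54  0.2   1.27 -0.22]
tool axes in rack cols
 [[ 0.002  1.    -0.005]
 [ 0.981 -0.001  0.197]
 [ 0.197 -0.005 -0.98 ]]
[[ 0.0029 -0.0127]] [0.0254 0.108 ] 83.9
[[0.004  0.0177]] [0.0258 0.1084] 83.7
[[0.0031 0.0483]] [0.0255 0.1085] 83.8
[[0.0031 0.0788]] [0.0255 0.1083] 83.4
[[0.0041 0.109 ]] [0.0256 0.1083] 82.8
```

```bash
python3 -m inch '0.002 0 0.0004 0 0 0 0; 0.001 0 0.0002 0 0 0 0' | grep -E "pos|force:"
python3 -m inch '0.001 0 0.0002 0 0 0 0; 0.001 0 0.0002 0 0 0 0' | grep -E "pos|force:"
python3 -m inch '0.001 0 0.0002 0 0 0 0; 0.001 0 0.0002 0 0 0 0' | grep -E "pos|force:"
python3 -m inch '0.001 0 0.0002 0 0 0 0; 0 0 0 0 0 0 0' | grep -E "pos|force:"
python3 m.py
```

```text
position: [0.6312, 0.0197, 0.1215]
force: [-0.9, -2.7, 1.3]
gripper_force: 1.0
position: [0.6315, 0.0217, 0.1215]
force: [-0.7, -2.1, 2.0]
gripper_force: 1.0
position: [0.6317, 0.0237, 0.1215]
force: [-1.3, -1.9, 1.3]
gripper_force: 1.0
position: [0.6318, 0.0249, 0.1215]
force: [-0.8, -2.2, 0.8]
gripper_force: 0.7
t 17.32 rack [ 0.0044 -0.0482] z 0.1215 F_rack [-0.6 -2.3] 0.8 j [-0.26  0.38  1.54  0.2   1.27 -0.21]
tool axes in rack cols
 [[ 0.001  1.    -0.005]
 [ 0.98  -0.     0.197]
 [ 0.197 -0.006 -0.98 ]]
[[ 0.003  -0.0127]] [0.0256 0.1079] 83.3
[[0.004  0.0175]] [0.0256 0.1084] 83.7
[[0.0031 0.0485]] [0.0258 0.1086] 83.3
[[0.003  0.0788]] [0.0256 0.1085] 83.4
[[0.0041 0.1089]] [0.0255 0.1084] 83.4
```

```bash
python3 -m inch '0.001 0 0.0002 0 0 0 0; 0.001 0 0.0002 0 0 0 0' | grep -E "pos|force:"
python3 -m inch '0.001 0 0.0002 0 0 0 0; 0.001 0 0.0002 0 0 0 0' | grep -E "pos|force:"
python3 -m inch '0.001 0 0.0002 0 0 0 0; 0 0 0 0 0 0 0' | grep -E "pos|force:"
python3 -m inch '0.001 0 0.0002 0 0 0 0; 0 0 0 0 0 0 0' | grep -E "pos|force:"
python3 m.py
```

```text
position: [0.632, 0.0267, 0.1215]
force: [-0.0, -1.6, 1.5]
gripper_force: 1.0
position: [0.6323, 0.0288, 0.1215]
force: [-1.4, -2.2, 1.6]
gripper_force: 1.4
position: [0.6323, 0.0294, 0.1215]
force: [-0.8, -3.8, 0.7]
gripper_force: 2.2
position: [0.6324, 0.0304, 0.1215]
force: [-1.8, -5.3, 1.0]
gripper_force: 2.6
t 18.38 rack [ 0.0044 -0.0427] z 0.1215 F_rack [-1.2 -5.5] 1.0 j [-0.25  0.38  1.54  0.2   1.27 -0.2 ]
tool axes in rack cols
 [[ 0.002  1.    -0.005]
 [ 0.981 -0.001  0.196]
 [ 0.196 -0.006 -0.981]]
[[ 0.0031 -0.0112]] [0.0256 0.1078] 83.3
[[0.004 0.019]] [0.0257 0.1084] 83.8
[[0.003  0.0487]] [0.0254 0.1086] 83.4
[[0.0031 0.0789]] [0.0254 0.1084] 83.4
[[0.0041 0.109 ]] [0.0256 0.1083] 82.8
```

The panel has reached the row and the gaps are closing up; continuing gently to the hard stop.

```bash
python3 -m inch '0.001 0 0.0002 0 0 0 0; 0 0 0 0 0 0 0' | grep -E "pos|force:"
python3 -m inch '0.0007 0 0.0001 0 0 0 0; 0 0 0 0 0 0 0' | grep -E "pos|force:"
python3 -m inch '0.0007 0 0.0001 0 0 0 0; 0 0 0 0 0 0 0' | grep -E "pos|force:"
python3 m.py
```

```text
position: [0.6325, 0.0307, 0.1214]
force: [-2.0, -7.2, 1.6]
gripper_force: 3.7
position: [0.6325, 0.0312, 0.1215]
force: [-2.1, -8.0, 1.6]
gripper_force: 4.0
position: [0.6326, 0.0317, 0.1215]
force: [-1.6, -8.3, 0.7]
gripper_force: 4.4
t 19.18 rack [ 0.0044 -0.0414] z 0.1215 F_rack [-0.7 -8.5] 0.7 j [-0.25  0.38  1.54  0.2   1.27 -0.2 ]
tool axes in rack cols
 [[ 0.002  1.    -0.005]
 [ 0.981 -0.001  0.194]
 [ 0.194 -0.006 -0.981]]
[[ 0.0031 -0.0101]] [0.0249 0.1078] 83.3
[[0.004 0.02 ]] [0.0258 0.1084] 83.5
[[0.0031 0.0499]] [0.0255 0.1085] 83.6
[[0.003  0.0799]] [0.0253 0.1083] 83.6
[[0.0041 0.11  ]] [0.0257 0.1084] 83.3
```

```bash
python3 -m inch '0.0007 0 0.0001 0 0 0 0; 0 0 0 0 0 0 0' | grep -E "pos|force:"
python3 -m inch '0.0007 0 0.0001 0 0 0 0; 0 0 0 0 0 0 0' | grep -E "pos|force:"
python3 -m inch '0.0007 0 0.0001 0 0 0 0; 0 0 0 0 0 0 0' | grep -E "pos|force:"
python3 m.py
```

```text
position: [0.6326, 0.0317, 0.1215]
force: [-2.8, -11.3, 0.4]
gripper_force: 5.5
position: [0.6326, 0.0318, 0.1215]
force: [-3.7, -12.7, 1.8]
gripper_force: 6.5
position: [0.6327, 0.0318, 0.1215]
force: [-4.0, -15.0, 2.7]
gripper_force: 7.6
t 19.98 rack [ 0.0045 -0.0413] z 0.1215 F_rack [ -2.3 -15.3] 2.7 j [-0.25  0.38  1.54  0.2   1.27 -0.19]
tool axes in rack cols
 [[ 0.003  1.    -0.005]
 [ 0.982 -0.001  0.191]
 [ 0.191 -0.006 -0.981]]
[[ 0.0031 -0.0098]] [0.0255 0.1078] 83.3
[[0.004  0.0199]] [0.0253 0.1084] 83.1
[[0.0031 0.0499]] [0.0255 0.1085] 83.6
[[0.0031 0.0799]] [0.0253 0.1083] 83.5
[[0.0041 0.11  ]] [0.0258 0.1084] 83.3
```

Hard stop: the force climbs with no motion, and book pitch is now 30 mm. I'll back off, lift and check.

```bash
python3 -m inch '-0.0245 0 -0.0048 0 0 0 0; -0.0343 0 -0.0067 0 0 0 0; -0.0343 0 -0.0067 0 0 0 0; 0.0095 0 -0.049 0 0 0 0; 0.0095 0 -0.049 0 0 0 0' | grep -E "pos|force:"
python3 -m inch '0 0 0 0 0 0 0; 0 0 0 0 0 0 0' | grep -E "pos|force:"
python3 m.py
python3 -c "
from h import *
a=ctrl.get_image('scene')[200:400,225:425,::-1];b=ctrl.get_image('side')[110:310,210:410,::-1]
cv2.imwrite('pics/fin.png',cv2.resize(np.hstack([a,b]),None,fx=2,fy=2,interpolation=2))"
```

```text
position: [0.6223, -0.059, 0.2214]
force: [0.3, 0.4, -0.3]
gripper_force: 0.0
position: [0.6225, -0.0588, 0.2205]
force: [0.5, 0.5, -0.7]
gripper_force: 0.0
t 20.9 rack [ 0.0046 -0.1324] z 0.2205 F_rack [0.4 0.5] -0.7 j [-0.39  0.29  1.44  0.19  1.47 -0.3 ]
tool axes in rack cols
 [[ 0.001  1.    -0.006]
 [ 0.98   0.     0.198]
 [ 0.198 -0.006 -0.98 ]]
[[ 0.0031 -0.0101]] [0.0249 0.1078] 83.3
[[0.004  0.0198]] [0.0259 0.1083] 83.9
[[0.0031 0.0499]] [0.0255 0.1085] 83.6
[[0.003  0.0798]] [0.0254 0.1083] 83.5
[[0.0041 0.11  ]] [0.0257 0.1084] 83.4
```

View pics/fin.png

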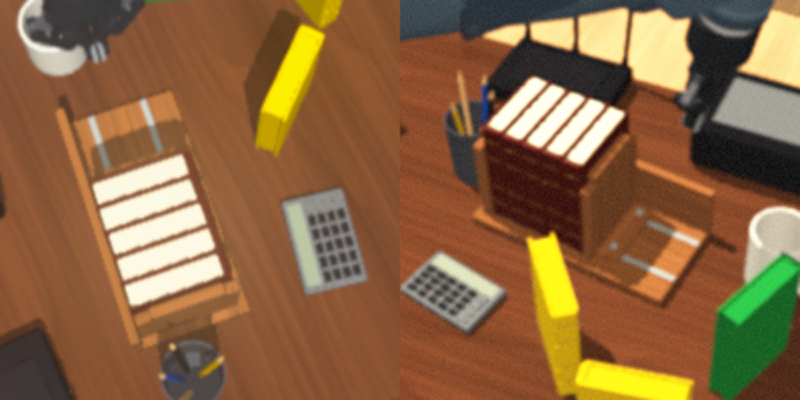

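The final views show five upright books flush and closed up at (95–230, 155–305 left; 490–625, 80–165 right). The sliding panel is against book 1, the bystanders are where they were, and the gripper is clear.

```bash
python3 -c "
from plant import ctrl
print(ctrl.close_job())"
```

```text
the job is handed in; nothing more can be done
None
```

The job is handed in at about 21 s: both proud books are pushed home against the rail, in line with the other three to about 1 mm, and the sliding end is closed up against the row with no sign of any bystander having moved.

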